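# Put the decorating wheel into third gear

### The arm

A 6-joint arm with a two-finger parallel gripper is mounted at the origin on a cart in front of the work surface, level with it; the furniture and walls round the work are solid. World frame = base frame: x ahead of the robot, y to its left, z up, the work surface at z = 0. Lengths are in mm, angles in rad, forces in N, time in s.
With the tool pointing down it reaches from about 350 to 775 mm from the base axis. Payload 7.3 kg.
Tool frame: the origin (TCP) lies midway between the tips of the shut fingers; the grasp point (between the pads) lies 19 mm behind it; x points along the fingers, y is the direction in which the jaws open and shut, and the axes are right-handed (so a half turn about x gives the same grasp; the last joint's range is limited). The gripper opens to 92 mm and grips with 3 to 60 N. Pads are 19 mm wide; open, the fingers measure 130 mm over their backs; the gripper's body (75 mm by 190 mm) begins 47 mm behind the grasp point.
Start: joints at [-0.146, 0.342, 1.524, -0, 1.275, -0.146], TCP at [525.019, 0.019, 226.741] pointing down, gripper open.
Joint ranges: [-2.53, 2.53], [-0.77, 2.02], [0.04, 2.7], [-1, 4.14], [0.28, 2.66], [-3.11, 3.11]. Speed limits (rad/s): [2.57, 2.57, 3.14, 3.14, 3.14, 3.14].

### API

Orientations are given as [roll, pitch, yaw] about the fixed x, y, z axes, in that order (R = Rz(yaw) Ry(pitch) Rx(roll)).
In Python, from plant import get_obs, capture, close_job gives the robot as it stands. The module is installed in compiled form; this text tells all that it offers.
- The arm moves only by the tool send_rows, never from a script. Its argument "moves" is a list of rows, each a list of 4 numbers: the shift along the tool's x, y, z in mm, then the turn about the tool's x in degrees. In form: [[tx, ty, tz, yaw], ...]. A call has 1 to 8 rows; each row shifts and turns the commanded pose from where the row before left it, along the tool's axes as they then stand; what a row does not reach is not made up. A row lasts 1/8 s, in which the tool goes at most 62.5 mm and 10.7 degrees, less where a joint would pass 70% of its speed; a pose out of reach is approached as far as the arm can. A call with a gripper value outside its range is refused whole. "hand" is the opening, from 0 (shut) to 1 (fully open), set as the call begins (left out, the last holds). The fingers move at their own pace and stop on an object; the grip force is fixed at half the most. Time passes only in rows, so rows that do not move let the fingers close. It gives the time, the measured TCP pose, the force and the opening at its end, in the units of the state.
- get_obs(): the state, without advancing time (a new reading comes with each control period).
- capture(name): name is "scene" or "side" or "wrist"; returns a dict with "image" (384x512x3 uint8, red, green, blue), "K" (3x3 intrinsics, pixels), "dist" ([k1, k2, p1, p2, k3] as OpenCV has them; the pictures are not rectified), "position" and "attitude" of the camera in the world; the wrist camera has in their place "mount" (4x4, takes a point from camera to tool coordinates, whose origin is the TCP and whose axes are the tool frame's). Camera axes: x right, y down, z forward; pixel columns grow to the right and rows downward; lengths in mm; the calibration is good to about 2 mm. A picture is of the moment at which its call begins: read the wrist's pose just before it. There is no depth.
- close_job(): hands the job in, once; it reports no verdict.
The state is a dict: "time": time; "joint_positions": joint angles; "dq": joint speeds; "tau": joint torques, N m; "tool_pos": TCP position; "tcp_rot": TCP orientation; "contact_force": force on the tool from outside, world axes, zero at the start; "moment": the same for the moment, N m; "grip_width": finger opening in mm.
Only numpy, scipy, OpenCV 4.12 (cv2) and the standard library are available. Lean on these libraries where they do the work, as an engineer would, in place of code of your own. Each camera call takes 0.05 s, during which the arm holds its last target. There are 200 camera calls.

### The job

Put the decorating wheel into third gear: with the fingertips push the gear lever by its knob along the H-shaped gate, out of whatever place it has on the left side, across the neutral bar to the right, then forward (away from the robot) until it is fully home in the third slot, the far right one, and leave it there. Only push the knob, never pull it up on its stem. Leave the cup on the wheel and the small things around the machine standing where they are.

Things in the scene. Friction and masses are not known exactly. Their poses are not given: they have to be found in the camera images.
- machine: Fixed grey table-top decorating wheel. Origin on the table under the gate's centre; +x to its far side, +y to its left, z up. Base 150 x 385 x 16 mm (x -75..75, y -305..80). Gear housing 140 x 140 mm centred on the origin, steel gate plate's top at z = 85 mm. Round wheel head 170 mm across, centre at y = -205, top at 75 mm.
- across (a joint): Sideways tilt (rad) of the lever about a pivot 20 mm above the table under the gate's centre: 0 upright, positive leans to the machine's right (-y). Left slots -0.335 to -0.29, right slots 0.29 to 0.335 (end stops). Starts in the left slots. Passes from side to side only while joint forward is within about 0.055 of 0.
- forward (a joint): Fore-and-aft tilt (rad) of the lever about the same pivot: 0 neutral, positive leans to the far side (+x), end stops at -0.30 and 0.30 (fully home in a slot). Starts anywhere from -0.29 to 0.29; beyond neutral only in the slots. Friction holds it where it is left; pushing at the knob takes about 2 N; no spring, no detent.
- knob (a point): Centre of the lever's round black knob, 36 mm across, 165 mm from the pivot: 185 mm above the table with the lever upright, 170 mm when fully tilted; stop to stop about 105 mm sideways, 95 mm fore and aft. Under it a neck 19 mm thick with a 26 mm pull ring 41 mm below the knob's centre, then a 10 mm steel stem.
- lift (a joint): How far the knob with its pull ring has been pulled up along the stem (m): 0 is down, up to 0.012; a spring holds it down with about 4.5 N. It should stay down: below 0.005.
- slot3 (a point): Centre of the third slot on the gate plate's top, at machine x = 20, y = -20 mm. The gate is an H: slots 14 mm wide along x at y = 20 and y = -20, joined at x = 0 by the 18 mm wide neutral bar along y. First slot far left, second near left, third far right, fourth near right, with one to four dark pips beside them.
- cup: Loose white tea cup, 77 mm wide and 51 mm tall, standing on the wheel head, its top about 126 mm above the table; origin at its underside. To be left alone.
- seal_stamp: Loose wooden seal stamp, 28 mm wide, 64 mm tall, standing on the table left of the machine; origin at its underside. To be left alone.
- thread_spool: Loose spool, 29 mm wide, 30 mm tall, standing on the table behind the gear housing (its far side); origin at its underside. To be left alone.
- kiln_prop: Loose pale clay prop, 29 mm wide, 36 mm tall, standing on the table beyond the machine's left end; origin at its underside. To be left alone.

How it is judged:
By the outcome, as a careful person would: the job done as asked, in the order asked, and still so for the second after the job is handed in, with the robot touching nothing.
It also fails if it takes over 51 s, if anything falls off the work surface, if the arm or the gripper's body presses on something with over 40 N, if the wrist force passes 120 N, or if a joint passes its speed limit or range.

## Working session

There is one attempt and no reset: what is moved stays moved. The work goes in short steps, Python scripts to look and compute and a tool call to move; the robot and the scene stay as the last step left them, time stands still between calls to the robot, and variables do not carry over. Pictures are saved under pics/ and viewed, about 8 in all and at most 12, crops included, and the job is handed in when it is done.

Besides the shell and the picture viewer there is one more tool, called after "Emit:" by a JSON object that holds its "method" and its "body", one argument or row to a line. send_rows: Moves the arm, as the interface text tells. Its arguments: {"type":"object","properties":{"moves":{"type":"array","items":{"type":"array","items":{"type":"number"}}},"hand":{"type":"number"}},"required":["moves"]}

```bash
mkdir -p pics; cat > h.py <<'E'
import numpy as np, cv2, pickle
from plant import get_obs, capture
from scipy.spatial.transform import Rotation as R
def snap(n,f):
    o=get_obs(); c=capture(n); c['obs']=o
    cv2.imwrite(f'pics/{f}.png',c['image'][:,:,::-1]); pickle.dump(c,open(f'pics/{f}.pkl','wb')); return c
E
python3 - <<'E'
from h import *
print(get_obs())
for n in ['scene','side','wrist']:
    c=snap(n,n+'0'); print(n,{k:v for k,v in c.items() if k not in('image','obs')})
a=cv2.imread('pics/scene0.png');b=cv2.imread('pics/side0.png')
E
```

```text
{'time': 0.0, 'joint_positions': array([-1.45974080e-01,  3.42722639e-01,  1.52498364e+00, -5.46926144e-05,
        1.27540257e+00, -1.45989767e-01]), 'dq': array([ 0.00107034,  0.00072912,  0.00015909, -0.00050459, -0.0003402 ,
       -0.00160138]), 'tau': array([ 7.61924657e-04, -4.31245601e+01, -2.44219762e+01,  7.17750052e-02,
        5.59406646e-02, -1.04314388e-04]), 'tool_pos': array([5.24604415e+02, 7.72031881e-02, 2.26056656e+02]), 'tcp_rot': array([-1.6823059 ,  1.56927923,  3.03011473]), 'contact_force': array([-0.35687726,  0.1203263 , -0.06290861]), 'moment': array([-0.01204684,  0.02749997,  0.00342066]), 'grip_width': 91.67818537660595}
scene {'K': array([[432.10992582,   0.        , 255.48635951],
       [  0.        , 432.10992582, 190.65313585],
       [  0.        ,   0.        ,   1.        ]]), 'dist': array([-0.05216602,  0.        ,  0.        ,  0.        ,  0.        ]), 'position': array([201.05289584, 458.36574146, 883.03531416]), 'attitude': array([-2.44528376e+00, -2.23433826e-03, -2.31423212e+00])}
side {'K': array([[440.12781484,   0.        , 253.03463
[... 209 characters left out ...]
([273.29278043, 626.75104396, 782.97687399]), 'attitude': array([-2.31841236,  0.00343839, -2.54371516])}
wrist {'K': array([[344.53438517,   0.        , 250.44492125],
       [  0.        , 344.53438517, 188.66780506],
       [  0.        ,   0.        ,   1.        ]]), 'dist': array([0.02630615, 0.        , 0.        , 0.        , 0.        ]), 'mount': array([[ 7.58610035e-04, -2.47566996e-01,  9.68870480e-01,
        -1.58722748e+02],
       [ 9.99999593e-01,  6.61168482e-04, -6.14041034e-04,
         1.11614908e+00],
       [-4.88570330e-04,  9.68870551e-01,  2.47567396e-01,
        -6.56290417e+01],
       [ 0.00000000e+00,  0.00000000e+00,  0.00000000e+00,
         1.00000000e+00]])}
```

View pics/scene0.png

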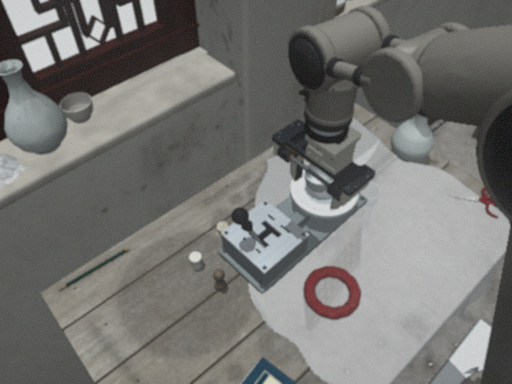

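View pics/side0.png

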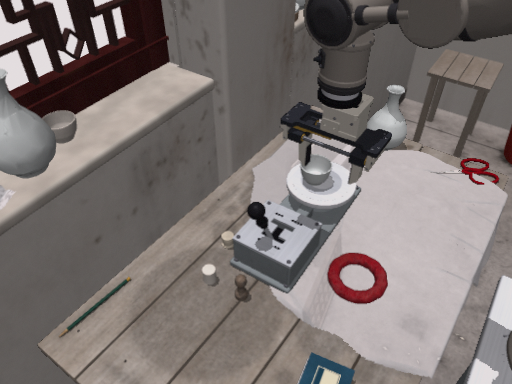

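View pics/wrist0.png

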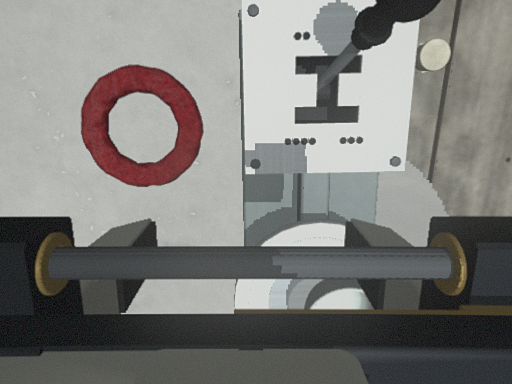

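The lever is in the first slot (far left): its knob is at scene (240,216) and side (257,211), and the top edge cuts it off in wrist at about (405,0). The gate H in wrist is centred near (327,90). The cup is on the wheel under the gripper, and the small things are to the left of and behind the machine.

```bash
cat >> h.py <<'E'
def ray(c,uv):
    p=cv2.undistortPoints(np.array([[uv]],float),c['K'],c['dist'])[0,0]; d=np.array([p[0],p[1],1.])
    if 'mount' in c:
        o=c['obs'];Rt=R.from_euler('xyz',o['tcp_rot']).as_matrix();M=c['mount']
        return o['tool_pos']+Rt@M[:3,3],Rt@M[:3,:3]@d
    return c['position'],R.from_euler('xyz',c['attitude']).as_matrix()@d
def onz(c,uv,z):
    o,d=ray(c,uv); return o+d*(z-o[2])/d[2]
def tri(rs):
    A=0;b=0
    for o,d in rs:
        d=d/np.linalg.norm(d);P=np.eye(3)-np.outer(d,d);A=A+P;b=b+P@o
    x=np.linalg.solve(A,b);return x,[np.linalg.norm(np.cross(x-o,d/np.linalg.norm(d))) for o,d in rs]
def load(f): return pickle.load(open(f'pics/{f}.pkl','rb'))
E
python3 - <<'E'
from h import *
w,s,d=load('wrist0'),load('scene0'),load('side0')
np.set_printoptions(precision=1,suppress=True)
print(R.from_euler('xyz',w['obs']['tcp_rot']).as_matrix())
for n,uv in dict(s34=(327,115),s12=(328,65),LR=(403,172),LL=(246,174),scrLL=(255,164),scrLR=(395,161),scrUL=(253,11)).items(): print(n,onz(w,uv,85))
print(tri([ray(s,(240,216)),ray(d,(257,211))]))
# upscaled crop
a=cv2.resize(s['image'][185:305,190:350],None,fx=4,fy=4,interpolation=3);b=cv2.resize(d['image'][185:305,200:360],None,fx=4,fy=4,interpolation=3)
cv2.imwrite('pics/crop.png',cv2.resize(np.hstack([a,b]),None,fx=.62,fy=.62)[:,:,::-1])
E
```

```text
[[-0.  1.  0.]
 [ 0.  0. -1.]
 [-1. -0. -0.]]
s34 [590.3  53.8  85. ]
s12 [588.8  93.7  85. ]
LR [659.9   4.4  85. ]
LL [521.4   2.6  85. ]
scrLL [529.4  11.6  85. ]
scrLR [651.9  14.2  85. ]
scrUL [527.3 133.8  85. ]
(array([608.4, 124.6, 173.5]), [np.float64(0.03534990425234247), np.float64(0.0353499042523796)])
```

View pics/crop.png

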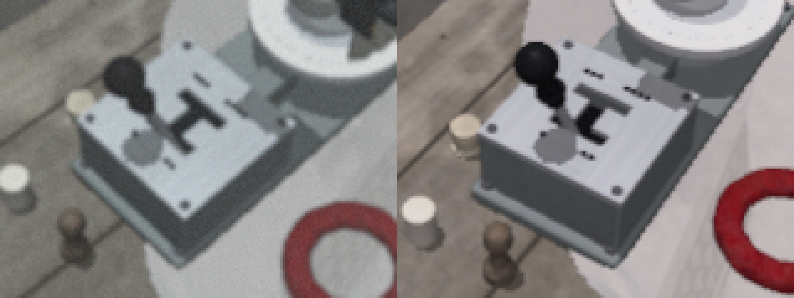

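Machine origin ≈ (589.6, 74), yaw ≈ 0.018. The knob is at about (608, 125, 174), so across ≈ -0.31 and forward ≈ +0.12. Plan:
1. Straddle the knob with the open jaws along x and push it back to neutral with the far pad.
2. Shut the fingers and push from the left (+y) side.
3. Push forward from the near side.

First I'll move above the knob and look.

Emit:
{"method": "send_rows", "body": {
  "moves": [
    [0,10,-15,0],
    [0,19,-31,0],
    [0,19,-31,0],
    [0,19,-31,0],
    [0,9,-16,0],
    [0,0,0,0],
    [0,0,0,0]
  ],
  "hand": 1
}}

```text
time: 1.02
tool_pos: [600.8, 124.0, 226.5]
tcp_rot: [-1.079, 1.57, -2.65]
contact_force: [-0.7, 0.2, -0.2]
grip_width: 92.0
```

```bash
python3 - <<'E'
from h import *
np.set_printoptions(precision=1,suppress=True)
w=snap('wrist','wrist1');d=snap('side','side1')
print(w['obs']['tool_pos'])
cv2.imwrite('pics/two1.png',np.hstack([w['image'],cv2.resize(d['image'][150:300,190:350],(288,270)).repeat(1,0) if 0 else cv2.copyMakeBorder(cv2.resize(d['image'][150:300,190:350],(288,270)),0,114,0,0,0)])[:,:,::-1])
E
```

```text
[600.8 124.  226.5]
```

View pics/two1.png

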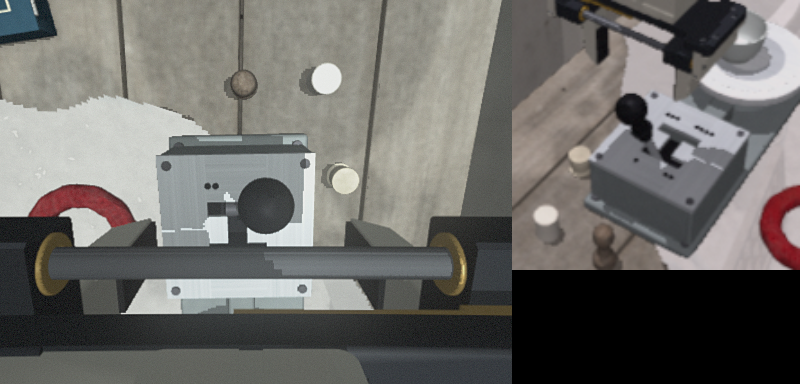

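The wrist view shows the knob between the fingers at about (266,206), and all four plate screws.

```bash
python3 - <<'E'
from h import *
np.set_printoptions(precision=1,suppress=True)
w=load('wrist1');print(onz(w,(266,206),174))
print([onz(w,p,85) for p in [(176,291),(303,289),(166,167),(305,163)]])
print(tri([ray(w,(266,206)),ray(load('side0'),(257,211)),ray(load('scene0'),(240,216))]))
E
```

```text
[611.7 124.2 174. ]
[array([529.5,  10.3,  85. ]), array([652.6,  12.6,  85. ]), array([527. , 132.5,  85. ]), array([649.7, 136.3,  85. ])]
(array([611.2, 122.1, 169.1]), [np.float64(0.8722194136889019), np.float64(1.0512953945569092), np.float64(0.4553244034782677)])
```

Emit:
{"method": "send_rows", "body": {
  "moves": [
    [16,0,0,0],
    [24,0,0,0],
    [16,2,0,0],
    [8,2,0,0],
    [0,0,0,0]
  ]
}}

```text
time: 1.75
tool_pos: [605.0, 123.9, 162.2]
tcp_rot: [-1.433, 1.57, -3.004]
contact_force: [0.6, -0.6, 0.6]
grip_width: 92.2
```

Emit:
{"method": "send_rows", "body": {
  "moves": [
    [0,-6,0,0],
    [0,-7,0,0],
    [0,-7,0,0],
    [0,-6,0,0],
    [0,-6,0,0],
    [0,-6,0,0],
    [0,-5,0,0],
    [0,0,0,0]
  ]
}}

```text
time: 2.75
tool_pos: [561.6, 124.0, 162.7]
tcp_rot: [-1.308, 1.57, -2.878]
contact_force: [1.6, 0.2, 0.7]
grip_width: 92.0
```

Contact force is about 1.6 N, as expected. I'll look once before the sideways push.

Emit:
{"method": "send_rows", "body": {
  "moves": [
    [0,12,0,0],
    [-20,10,0,0],
    [-30,0,0,0],
    [-20,0,0,0],
    [0,0,0,0]
  ]
}}

```text
time: 3.38
tool_pos: [585.2, 124.0, 233.8]
tcp_rot: [1.639, 1.568, 0.068]
contact_force: [-0.3, 1.4, -0.0]
grip_width: 92.5
```

```bash
python3 - <<'E'
from h import *
np.set_printoptions(precision=1,suppress=True)
w=snap('wrist','wrist2');print(w['obs']['tool_pos'])
def blob(w):
    g=w['image'].max(2); m=(g<60).astype(np.uint8); m[215:]=0
    n,l,s,c=cv2.connectedComponentsWithStats(m); 
    for i in range(1,n):
        if s[i,4]>150: print(s[i],c[i])
blob(load('wrist1'));blob(w)
E
```

```text
[585.2 124.  233.8]
[  0   0  57  44 827] [35.1 25.9]
[238 178  49  37 641] [256.7 192.1]
[  0   0  75  51 904] [46.6 30.1]
[225 176  54  39 829] [249.6 191.3]
```

View pics/wrist2.png

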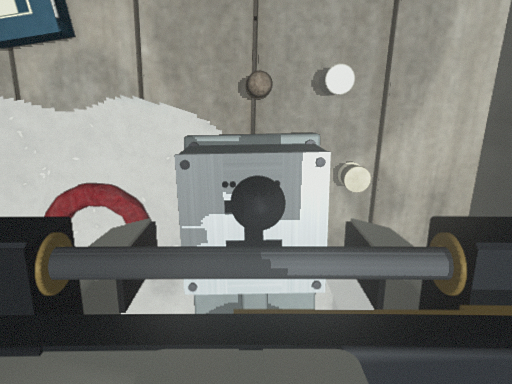

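The knob (257,203) is now in line with the neutral bar. Next I'll shut the fingers and go to its left side.

Emit:
{"method": "send_rows", "body": {
  "moves": [
    [0,2,-14,0],
    [0,2,-14,0],
    [0,1,-14,0],
    [0,0,0,0],
    [0,0,0,0],
    [0,0,0,0],
    [0,0,0,0]
  ],
  "hand": 0
}}

```text
time: 4.3
tool_pos: [589.1, 165.6, 232.8]
tcp_rot: [1.415, 1.571, -0.156]
contact_force: [0.5, -0.3, -0.3]
grip_width: 26.1
```

Emit:
{"method": "send_rows", "body": {
  "moves": [
    [15,0,0,0],
    [25,0,0,0],
    [20,0,0,0],
    [9,0,0,0],
    [0,0,0,0]
  ]
}}

```text
time: 4.92
tool_pos: [588.7, 165.9, 162.9]
tcp_rot: [-1.403, 1.569, -2.974]
contact_force: [-0.0, 0.2, 0.5]
grip_width: 0.3
```

Emit:
{"method": "send_rows", "body": {
  "moves": [
    [0,0,6,0],
    [0,0,8,0],
    [0,0,8,0],
    [0,0,8,0],
    [0,0,8,0],
    [0,0,8,0],
    [0,0,6,0],
    [0,0,0,0]
  ]
}}

```text
time: 5.92
tool_pos: [589.0, 113.4, 163.6]
tcp_rot: [-0.71, 1.57, -2.282]
contact_force: [0.9, 0.1, 0.4]
grip_width: 0.5
```

Emit:
{"method": "send_rows", "body": {
  "moves": [
    [0,0,7,0],
    [0,0,9,0],
    [0,0,9,0],
    [0,0,9,0],
    [0,0,9,0],
    [0,0,9,0],
    [0,0,6,0]
  ]
}}

```text
time: 6.8
tool_pos: [588.8, 55.3, 163.5]
tcp_rot: [-1.55, 1.57, -3.121]
contact_force: [0.6, 1.1, 0.0]
grip_width: 0.6
```

Emit:
{"method": "send_rows", "body": {
  "moves": [
    [0,0,3,0],
    [0,0,2,0],
    [0,0,0,0]
  ]
}}

```text
time: 7.18
tool_pos: [589.0, 51.0, 163.7]
tcp_rot: [0.476, 1.571, -1.095]
contact_force: [-0.5, 1.4, -0.6]
grip_width: 0.5
```

```bash
python3 - <<'E'
from h import *
print(get_obs()['contact_force'],get_obs()['tool_pos'])
w=snap('wrist','wrist3');d=snap('side','side3')
cv2.imwrite('pics/two3.png',np.hstack([w['image'],cv2.copyMakeBorder(cv2.resize(d['image'][150:300,200:360],(288,270)),0,114,0,0,0)])[:,:,::-1])
E
```

```text
[-0.50436495  1.36600155 -0.63498847] [589.00246178  51.01544125 163.74612697]
```

View pics/two3.png

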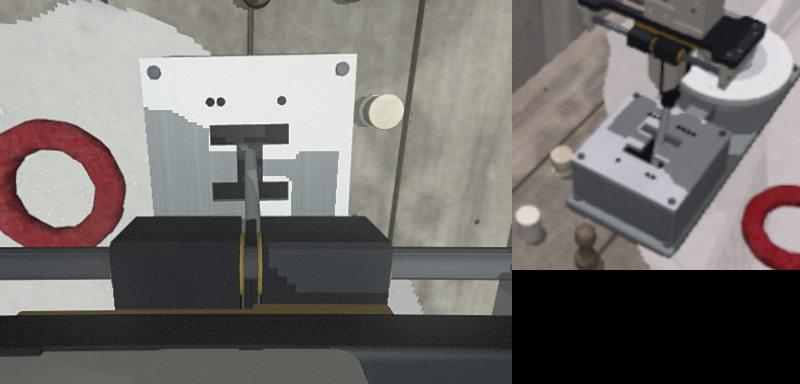

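The lever is across on the right side. I'll nudge it towards the sideways stop and watch the force.

Emit:
{"method": "send_rows", "body": {
  "moves": [
    [0,0,1,0],
    [0,0,1,0],
    [0,0,0,0]
  ]
}}

```text
time: 7.65
tool_pos: [589.0, 49.0, 163.7]
tcp_rot: [2.001, 1.571, 0.43]
contact_force: [0.1, 1.5, -2.3]
grip_width: 0.3
```

Emit:
{"method": "send_rows", "body": {
  "moves": [
    [0,0,1,0],
    [0,0,0,0]
  ]
}}

```text
time: 7.9
tool_pos: [589.0, 48.1, 163.7]
tcp_rot: [3.102, 1.571, 1.531]
contact_force: [0.4, 2.5, -2.3]
grip_width: 0.5
```

Knob is now about 52 mm right of the gate's centre, so it's in the right slots. I'll back off, rise, open to about 69 mm, and straddle the knob to push it forward with the near pad.

Emit:
{"method": "send_rows", "body": {
  "moves": [
    [0,0,-6,0],
    [-10,0,-8,0],
    [-25,0,0,0],
    [-25,0,0,0],
    [-11,0,0,0],
    [0,0,0,0]
  ]
}}

```text
time: 8.65
tool_pos: [589.3, 62.2, 235.6]
tcp_rot: [1.494, 1.569, -0.076]
contact_force: [-0.1, -0.8, -0.6]
grip_width: 0.4
```

Emit:
{"method": "send_rows", "body": {
  "moves": [
    [0,1,10,0],
    [0,0,15,0],
    [0,0,15,0],
    [0,0,0,0],
    [0,0,0,0],
    [0,0,0,0],
    [0,0,0,0]
  ],
  "hand": 0.75
}}

```text
time: 9.52
tool_pos: [590.0, 22.4, 234.8]
tcp_rot: [1.902, 1.571, 0.332]
contact_force: [0.3, -0.2, -0.0]
grip_width: 65.4
```

```bash
python3 - <<'E'
from h import *
w=snap('wrist','wrist4');print(w['obs']['tool_pos'],w['obs']['grip_width'])
d=snap('side','side4')
cv2.imwrite('pics/two4.png',np.hstack([w['image'],cv2.copyMakeBorder(cv2.resize(d['image'][150:300,200:360],(288,270)),0,114,0,0,0)])[:,:,::-1])
E
```

```text
[590.00373148  22.43288387 234.79383892] 65.40484501785356
```

View pics/two4.png

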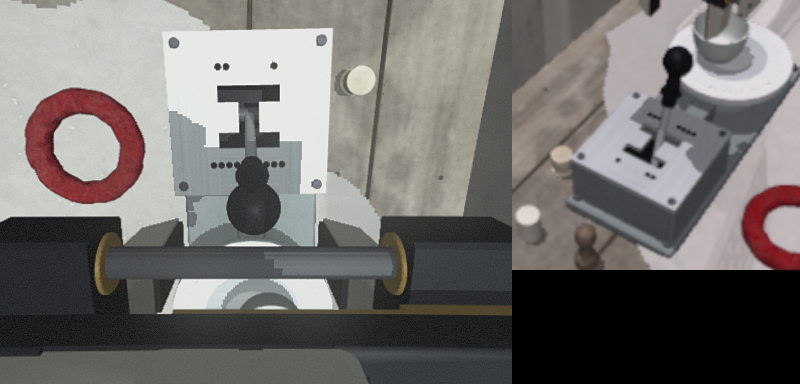

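The knob (253,208) sits between the fingers, with the stem in the right-hand end of the gate. Descend and push forward.

Emit:
{"method": "send_rows", "body": {
  "moves": [
    [15,0,0,0],
    [25,0,0,0],
    [22,0,0,0],
    [12,0,0,0],
    [0,0,0,0]
  ]
}}

```text
time: 10.25
tool_pos: [589.5, 22.1, 159.6]
tcp_rot: [-1.659, 1.569, 3.054]
contact_force: [0.1, 0.4, -0.1]
grip_width: 68.9
```

Emit:
{"method": "send_rows", "body": {
  "moves": [
    [0,6,0,0],
    [0,8,0,0],
    [0,8,0,0],
    [0,8,0,0],
    [0,8,0,0],
    [0,7,0,0],
    [0,5,0,0],
    [0,0,0,0]
  ]
}}

```text
time: 11.25
tool_pos: [640.3, 22.0, 160.4]
tcp_rot: [-2.0, 1.571, 2.712]
contact_force: [-1.2, 0.5, 0.4]
grip_width: 68.7
```

Emit:
{"method": "send_rows", "body": {
  "moves": [
    [0,3,0,0],
    [0,3,0,0],
    [0,2,0,0],
    [0,2,0,0],
    [0,0,0,0]
  ]
}}

```text
time: 11.88
tool_pos: [650.2, 22.0, 160.8]
tcp_rot: [1.319, 1.571, -0.252]
contact_force: [-1.3, -0.5, -1.1]
grip_width: 69.2
```

Emit:
{"method": "send_rows", "body": {
  "moves": [
    [0,1,0,0],
    [0,1,0,0],
    [0,0,0,0]
  ]
}}

```text
time: 12.25
tool_pos: [652.1, 22.0, 160.8]
tcp_rot: [1.566, 1.571, -0.004]
contact_force: [-1.4, -0.1, -0.7]
grip_width: 68.6
```

Emit:
{"method": "send_rows", "body": {
  "moves": [
    [0,1,0,0],
    [0,1,0,0],
    [0,0,0,0]
  ]
}}

```text
time: 12.62
tool_pos: [654.1, 22.0, 160.7]
tcp_rot: [1.546, 1.571, -0.025]
contact_force: [-0.9, -0.2, -0.8]
grip_width: 68.9
```

Emit:
{"method": "send_rows", "body": {
  "moves": [
    [0,1,0,0],
    [0,0,0,0]
  ]
}}

```text
time: 12.88
tool_pos: [655.1, 22.0, 160.8]
tcp_rot: [1.467, 1.571, -0.104]
contact_force: [-1.1, 0.0, -0.9]
grip_width: 68.6
```

Emit:
{"method": "send_rows", "body": {
  "moves": [
    [0,1,0,0],
    [0,0,0,0]
  ]
}}

```text
time: 13.12
tool_pos: [655.9, 22.0, 160.6]
tcp_rot: [-1.491, 1.57, -3.062]
contact_force: [-1.5, 0.4, -1.3]
grip_width: 68.9
```

Emit:
{"method": "send_rows", "body": {
  "moves": [
    [0,1,0,0],
    [0,0,0,0]
  ]
}}

```text
time: 13.38
tool_pos: [656.8, 22.1, 160.5]
tcp_rot: [-1.622, 1.57, 3.091]
contact_force: [-2.6, 1.6, -2.2]
grip_width: 69.5
```

Emit:
{"method": "send_rows", "body": {
  "moves": [
    [0,0.7,0,0],
    [0,0,0,0]
  ]
}}

```text
time: 13.62
tool_pos: [657.4, 22.1, 160.5]
tcp_rot: [-1.723, 1.57, 2.989]
contact_force: [-3.9, 0.7, -2.5]
grip_width: 68.8
```

Emit:
{"method": "send_rows", "body": {
  "moves": [
    [0,0.7,0,0],
    [0,0,0,0]
  ]
}}

```text
time: 13.88
tool_pos: [658.1, 22.1, 160.5]
tcp_rot: [-1.725, 1.57, 2.987]
contact_force: [-4.5, 1.4, -2.9]
grip_width: 69.0
```

Force is rising against the stop. I'll move the tips slightly down to take the upward friction off the knob, then press a bit more.

Emit:
{"method": "send_rows", "body": {
  "moves": [
    [2,0,0,0],
    [1,0,0,0],
    [0,0,0,0]
  ]
}}

```text
time: 14.25
tool_pos: [658.7, 21.8, 158.3]
tcp_rot: [1.313, 1.569, -0.258]
contact_force: [-3.2, -0.3, 2.4]
grip_width: 69.0
```

Emit:
{"method": "send_rows", "body": {
  "moves": [
    [0.5,1,0,0],
    [0.5,0.5,0,0],
    [0,0,0,0]
  ]
}}

```text
time: 14.62
tool_pos: [659.9, 22.0, 156.7]
tcp_rot: [-0.853, 1.571, -2.423]
contact_force: [-4.9, -0.8, 3.7]
grip_width: 68.6
```

Emit:
{"method": "send_rows", "body": {
  "moves": [
    [0,1,0,0],
    [0,1,0,0],
    [0,0,0,0]
  ]
}}

```text
time: 15.0
tool_pos: [661.3, 22.1, 156.4]
tcp_rot: [-1.635, 1.569, 3.078]
contact_force: [-5.9, -0.9, 3.6]
grip_width: 69.0
```

Emit:
{"method": "send_rows", "body": {
  "moves": [
    [0,-5,0,0],
    [0,-10,0,0],
    [-15,0,0,0],
    [-30,0,0,0],
    [-30,0,0,0],
    [-15,-10,0,0],
    [0,-10,0,0],
    [0,0,0,0]
  ]
}}

```text
time: 16.0
tool_pos: [625.6, 22.1, 246.0]
tcp_rot: [-1.657, 1.569, 3.055]
contact_force: [-0.3, 0.2, -0.7]
grip_width: 68.4
```

```bash
python3 - <<'E'
from h import *
w=snap('wrist','wrist5');print(w['obs']['tool_pos'],w['obs']['grip_width'])
d=snap('side','side5');s=snap('scene','scene5')
a=cv2.resize(d['image'][150:310,190:350],(288,288))
cv2.imwrite('pics/two5.png',np.hstack([w['image'],cv2.copyMakeBorder(a,0,96,0,0,0)])[:,:,::-1])
E
```

```text
[625.64011385  22.128945   245.98088582] 68.40981563397517
```

View pics/two5.png

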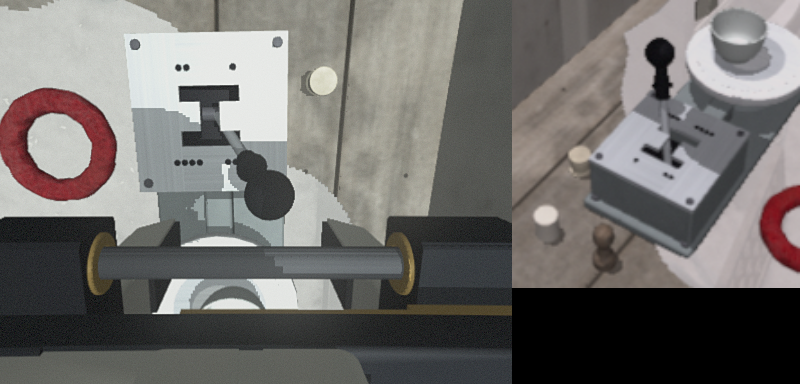

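The knob is at wrist (269,195) and side ≈ (272,179), leaning far and right. I'll measure the tilt.

```bash
python3 - <<'E'
from h import *
np.set_printoptions(precision=3,suppress=True)
w,d,s=load('wrist5'),load('side5'),load('scene5')
scr=[(149,183),(None),(135,44),(278,42)]
P=[onz(w,p,85) for p in [(149,183),(135,44),(278,42)]];print(np.array(P))
def blob(c,u,v,r,th):
    g=c['image'].max(2)[v-r:v+r,u-r:u+r]; m=(g<th).astype(np.uint8)
    m=cv2.morphologyEx(m,cv2.MORPH_OPEN,cv2.getStructuringElement(2,(9,9)))
    ct=max(cv2.findContours(m,0,1)[0],key=cv2.contourArea);(x,y),q=cv2.minEnclosingCircle(ct);return x+u-r,y+v-r,q
uw=blob(w,269,190,32,60);ud=blob(d,272,179,14,60);print(uw,ud)
us=[(269,195),(271.7,179.4)]
for a,b in [(us[0],us[1]),(us[0],ud[:2])]:
    x,e=tri([ray(w,a),ray(d,b)]);print(x,e)
    y=.018;r=x-np.array([589.7,73.3,20]);m=np.array([r[0]*np.cos(y)+r[1]*np.sin(y),-r[0]*np.sin(y)+r[1]*np.cos(y),r[2]])
    print(m,np.linalg.norm(m),'fwd',np.arcsin(m[0]/165),np.arctan2(m[0],m[2]),'across',np.arcsin(-m[1]/165),np.arctan2(-m[1],m[2]))
print(onz(w,us[0],170))
g=cv2.resize(s['image'][150:310,190:350],(560,560),interpolation=3);cv2.imwrite('pics/s5.png',g[:,:,::-1])
E
```

```text
[[529.67   11.554  85.   ]
 [526.95  134.363  85.   ]
 [649.908 136.282  85.   ]]
(245.5, 175.5, 7.106435298919678) (271.5, 179.0, 8.01570987701416)
[639.768  21.888 165.423] [np.float64(0.0783605611176155), np.float64(0.07836056111768308)]
[ 49.134 -52.305 145.423] 162.1662147244177 fwd 0.3023686000768496 0.3258273611764385 across 0.32256368742290475 0.34526619628610916
[639.808  22.402 166.933] [np.float64(0.07659154877337747), np.float64(0.0765915487732353)]
[ 49.184 -51.792 146.933] 163.37311039585057 fwd 0.3026826772203709 0.3230104691602102 across 0.3192859376715442 0.33888607876738225
[639.584  23.196 170.   ]
```

View pics/s5.png

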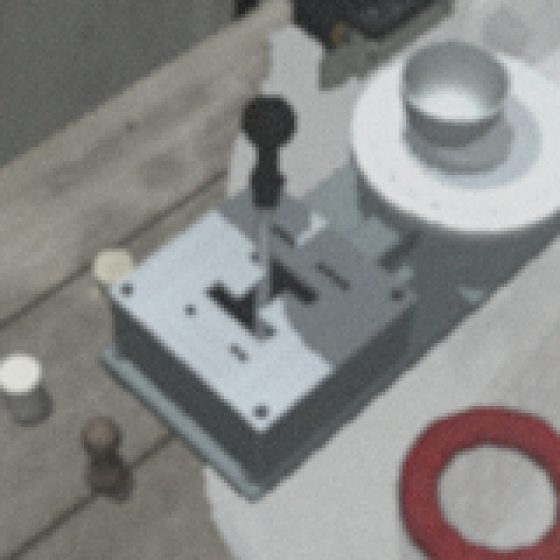

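Knob at machine x ≈ 49 mm and y ≈ -52 mm gives forward ≈ 0.30. It is about 163 mm from the pivot, so not lifted. The cup and small things are in place, and the gripper is clear. Handing in.

```bash
python3 -c "
from plant import close_job
print(close_job())"
```

```text
the job is handed in; nothing more can be done
None
```

The lever is in third gear, as far as my measurements show, and the job is handed in at about 16 s of the 51 s allowed. It started part-way into the first slot. I pushed the knob back to neutral with the far pad, across to the right with the shut fingers, then forward with the near pad.

**Last checks:**
- **Forward:** the knob measured about 49 mm ahead of the gate's centre, or 0.30 rad, which is the stop. The push force had risen from about 1.5 N to 6 N over the last 5 mm.
- **Across:** the knob was about 52 mm right of centre, or 0.32 rad, inside the right slots.
- **Lift:** the knob was 162–163 mm from the pivot against 165 nominal, so no lift was seen. During the forward push, upward friction on the knob reached about 3 N, and I moved the tips slightly down to take it off.
- **Surroundings:** the cup, stamp, spool and prop all looked unmoved, and the gripper was clear, reading no contact.

**Did not agree:**
- **Knob position:** the pad position at the end of the push put the knob about 5 mm further forward than the cameras did. I put this down to the fingers or arm flexing against the stop, but did not test it.
- **Failed check:** an automatic fit of the knob in the last wrist picture failed. I used positions read by eye there, good to about 2 mm, or 0.01 rad.

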